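# Fit the box key to the locked centrifuge rotor

### The arm

A 6-joint arm with a two-finger parallel gripper is mounted at the origin on the work surface. World frame = base frame: x ahead of the robot, y to its left, z up, the work surface at z = 0. Lengths are in m, angles in degrees, forces in N, time in s.
With the tool pointing down it reaches from about 0.3 to 0.75 m from the base axis. Payload 8.5 kg.
Tool frame: the origin (TCP) lies at the very end of the fingers, on their centre line; the grasp point (between the pads) lies 19 mm behind it; z points along the fingers, x is the direction in which the jaws open and shut, and the axes are right-handed (so a half turn about z gives the same grasp; the last joint's range is limited). The gripper opens to 88 mm and grips with 3 to 60 N. Pads are 18 mm wide; open, the fingers measure 123 mm over their backs; the gripper's body (75 mm by 187 mm) begins 45 mm behind the grasp point.
Start: joints at [56.591, 21.807, 74.336, -0, 83.858, -12.336], TCP at [0.198, 0.513, 0.239] pointing down, gripper open.
Joint ranges: [-178.18, 178.18], [-50.72, 133.34], [12.68, 142.11], [-81.47, 261.47], [9.98, 163.14], [-165.26, 165.26]. Speed limits (degrees/s): [136.94, 136.94, 180, 180, 180, 180].

### API

Orientations are given as a 3x3 rotation matrix whose columns are the frame's x, y, z axes.
In Python, from plant import r gives the robot as it stands. Calls block until the motion is done:
- r.move_ptp(position, orientation): joint-space move of the TCP to a pose.
- r.movel(position, attitude=None, vel=0.15): straight line of the TCP; attitude=None keeps the orientation; vel is the mean speed in m/s.
- r.set_joints(angles): joint-space move.
- r.set_gripper(opening, force=None): opening from 0.0 (shut) to 1.0 (fully open); force is the grip in N (None keeps the last); returns when the fingers have stopped.
- r.wait(seconds).
- r.inverse_kinematics(position, orientation): joint angles nearest the present ones, or None.
- r.sense(): the state.
- r.get_image(name): name is "side" or "top" or "wrist"; returns a dict with "color" (420x560x3 uint8, red, green, blue), "mtx" (3x3 intrinsics, pixels), "xyz" and "rotation" of the camera in the world. Camera axes: x right, y up, looking along -z (the intrinsics and any distortion apply to the point x, -y, -z); pixel columns grow to the right and rows downward; lengths in m; the calibration is good to about 2 mm. A picture is of the moment at which its call begins. There is no depth.
A pose or a line that the arm cannot do raises r.Unreachable and nothing moves.
- r.sign_off(): hands the job in, once; it reports no verdict.
The state is a dict: "clock": time; "qpos": joint angles; "dq": joint speeds; "joint_efforts": joint torques, N m; "position": TCP position; "tcp_rot": TCP orientation; "contact_force": force on the tool from outside, world axes, zero at the start; "moment": the same for the moment, N m; "width": opening from 0.0 (shut) to 1.0 (fully open).
Only numpy, scipy, OpenCV 4.12 (cv2) and the standard library are available. Lean on these libraries where they do the work, as an engineer would, in place of code of your own. Each camera call takes 0.05 s, during which the arm holds its last target. There are 200 camera calls.

### The job

The centrifuge rotor is to come off. First turn the rotor by one of its tube shields until the lock at the front of the bowl clicks into the notch between the two pins on its rim. Then find, by trying them on the rotor nut, the box key from the steel tray that really fits it (the large one only rattles round it), and finish with that key fully down on the nut and still held in the gripper (do not let go of it), the rotor still locked, the other keys left standing upright, on the tray or the bench, and the glassware and other things around left where they are.

Things in the scene. Friction and masses are not known exactly. Their poses are not given: they have to be found in the camera images.
- centrifuge: White bench centrifuge, lid off, fixed to the bench: round housing 250 mm wide and 147 mm high, open at the top, a control console 95 mm high on its front (-x of its own frame, out to 185 mm from the axis). Origin: on the rotor axis at the underside, z up. Bowl 224 mm wide inside, floor 63 mm above the bench. Its place and yaw (within 0.35 rad) vary.
- rotor (a joint): Angle (rad) of the rotor about the centrifuge's axis, positive anticlockwise from above. 0 = locked, the lock's ball between the two pins. Starts at 0.5 to 1.4, so it is turned clockwise; stays where left (friction 0.05 N m). Riding over a pin (about 0.25 to 0.1 rad) takes about 0.4 N m; then the ball draws it to 0 and holds it there against about as much.
- rotor_nut (a point): Centre of the top face of the steel hex nut on the rotor axis, 118 mm above the bench; z up, axes turn with the rotor. Nut 24 mm across flats (two of them square to x), 16 mm high, top 2 mm chamfered, on a washer 45 mm wide; a 14 mm stud stands 6 mm above it. The top of the rotor disc (radius 78 mm) lies 32 mm below this point.
- shield (a point): Mouth centre of one of the rotor's four round aluminium tube shields, 22 mm thick, 136 mm above the bench, 52 mm from the axis, at 45 degrees from the rotor's x (the others at 135, 225, 315). Each leans 20 degrees with its mouth inward: 20 mm below the mouth its centre is 59 mm from the axis. Good to pinch across, one finger on either side along its path.
- rotor_notch (a point): The notch on the rotor's rim: midway between two upright steel pins, 8 mm thick, 14 mm apart, 15 mm high, 78 mm from the axis, on the rotor's -x line, 93.5 mm above the bench. It has to come to the lock's ball.
- lock_tip (a point): Centre of the ball end (12 mm) of the rotor lock, a steel spring plunger in a small block on the bowl wall on the console side: on the -x line of the centrifuge frame, 85 mm from its axis, 93.5 mm above the bench. It does not turn.
- tray: Shallow stainless tray, fixed, 180 x 270 mm (its x and y), rim 14 mm high, floor 3 mm above the bench; origin under its centre. The three keys stand near its middle line (x within 15 mm of 0) at y about -90, 0 and +90 mm, in any order.
- key_1: Hexagonal steel box key standing mouth down, any yaw. Origin: centre of the mouth; z up the key, x square to a pair of flats. Barrel 34 mm across flats up to 46 mm (bore as deep), shoulder to 54 mm, then a solid hexagonal shank 22 mm across flats up to 105 mm, to be gripped. 0.22 to 0.4 kg. Alike outside with key_2, but only one of the two fits the nut: not known which, try them.
- key_2: Same look, sizes, origin and axes as key_1. Of the two, one has a bore 25.5 mm across flats, which goes down over the nut to the washer with 0.75 mm to spare all round (its flats within 7 degrees of the nut's); the other a 20 mm bore, which stops on top of the nut, 16 mm higher. Flats of bore and shank are parallel. It is not known which is which: try them.
- key_3: The large hexagonal steel box key, 125 mm tall, barrel 44 mm across flats up to 55 mm, shank 26 mm across flats; bore 34 mm: it does not fit the rotor nut (drops over it loosely and spins round it). Origin at the centre of its mouth, z up it. Stands mouth down on the tray.
- stopper: Orange silicone stopper, 29 mm wide, 28 mm high, on the tray floor between the keys' line and the tray's front edge. Origin: centre of its underside. Leave alone.
- thermo_case: Clear glass thermometer case with square white ends 19 mm high, 180 mm long along its y, lying along the tray's far edge. Origin: under its middle. Leave alone.
- dish: White porcelain evaporating dish, 90 mm across, 32 mm high, on the bench beyond the centrifuge and tray. Origin: centre of its underside. Leave alone.
- flask: Conical glass flask 85 mm wide with a white twist-lock cap dispenser, 178 mm high in all, behind the tray. Origin: centre of its underside. Leave alone.
- beaker: Glass beaker, 70 mm wide, 86 mm high, behind the gap between tray and centrifuge. Origin: centre of its underside. Leave alone.
- tube_rack: White rack of capped tubes, 60 x 140 mm, 86 mm high, behind the centrifuge on the left. Origin: centre of its underside. Leave alone.
Mind the look-alikes: they are no part of the job. What is shaped like the key_2 but turquoise is not meant. What is shaped like the key_1 but yellow is not meant.

How it is judged:
By the outcome, as a careful person would: the job done as asked, in the order asked, and still so for the second after the job is handed in, while the arm keeps its last pose, push and grip.
It also fails if it takes over 67 s, if anything falls off the work surface, if the arm or the gripper's body presses on something with over 40 N, if the wrist force passes 120 N, or if a joint passes its speed limit or range.

## Working session

There is one attempt and no reset: what is moved stays moved. The work goes in short steps, each a Python script; the robot and the scene stay as the last script left them, time stands still between calls to the robot, and variables do not carry over. Pictures are saved under pics/ and viewed, about 8 in all and at most 12, crops included, and the job is handed in when it is done.

```bash
mkdir -p pics; ls
python3 - <<'E'
from plant import r
import cv2,numpy as np
for n in("top","side","wrist"):
    d=r.get_image(n); cv2.imwrite(f"pics/{n}0.png",d["color"][:,:,::-1]); print(n,d["mtx"].tolist(),np.round(d["xyz"],4),np.round(d["rotation"],4).tolist(),[k for k in d])
s=r.sense();print(s)
E
```

```text
pics
top [[451.88882080704184, 0.0, 279.98385672621384], [0.0, 451.88882080704184, 207.7798844759818], [0.0, 0.0, 1.0]] [ 0.3938 -0.0206  1.3148] [[0.0209, 0.9865, -0.1627], [-0.9993, 0.0254, 0.0257], [0.0295, 0.1621, 0.9863]] ['color', 'mtx', 'xyz', 'rotation']
side [[406.35594197025245, 0.0, 280.0762197683107], [0.0, 406.35594197025245, 214.3379439424583], [0.0, 0.0, 1.0]] [ 0.3695 -0.9544  0.6192] [[0.9793, 0.077, -0.1871], [-0.201, 0.4731, -0.8578], [0.0225, 0.8776, 0.4788]] ['color', 'mtx', 'xyz', 'rotation']
wrist [[307.65352296311, 0.0, 271.2521019389262], [0.0, 307.65352296311, 207.6600905406788], [0.0, 0.0, 1.0]] [0.1213 0.5428 0.3854] [[0.3595, -0.8865, -0.2913], [0.9331, 0.3406, 0.1149], [-0.0026, -0.3132, 0.9497]] ['color', 'mtx', 'xyz', 'rotation']
{'clock': 0.15, 'qpos': array([ 5.65914245e+01,  2.18331318e+01,  7.43691744e+01,  1.00740849e-03,
        8.38572946e+01, -1.23333392e+01]), 'dq': array([-0.00245496, -0.11112146, -0.17266322,  0.00645132, -0.10591567,
       -0.04647815]), 'joint_efforts': array([ 2.81088323e-03, -4.38079154e+01, -2.24612081e+01,  7.13394606e-02,
        3.44233902e-02, -1.32650248e-04]), 'position': array([0.19764637, 0.51305816, 0.23830314]), 'tcp_rot': array([[ 3.59595011e-01,  9.33108291e-01, -5.87349197e-04],
       [ 9.33107927e-01, -3.59595411e-01, -8.58721936e-04],
       [-1.01248863e-03, -2.39268068e-04, -9.99999459e-01]]), 'contact_force': array([-0.1296706 , -0.1448274 , -0.43734482]), 'moment': array([-2.72470540e-02,  5.56753354e-03, -2.98004064e-05]), 'width': 0.9972329844022167}
```

View pics/top0.png

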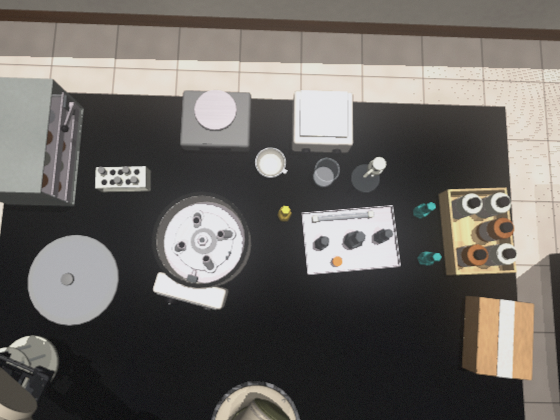

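View pics/side0.png

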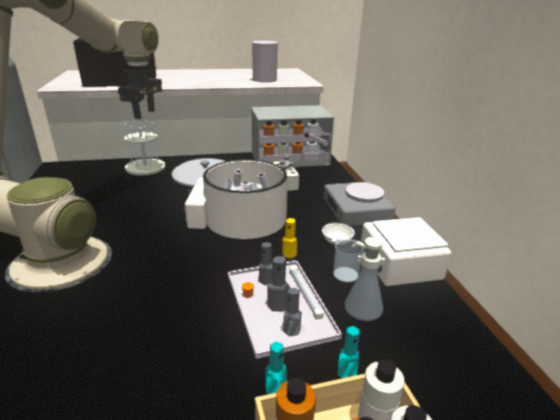

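The top view shows the centrifuge near (203,240), with its console below and to the left, so a small yaw. The keys are at (321,243), (355,239, the large one) and (383,236). The yellow decoy at (285,213) and the turquoise decoys at (427,210) and (430,258) stand off the tray. I'll zoom in on both areas.

```bash
cat > h.py <<'E'
from plant import r
import cv2,numpy as np
def ray(d,u,v,z):
    K=d["mtx"];p=np.array([(u-K[0,2])/K[0,0],-(v-K[1,2])/K[1,1],-1]); w=np.array(d["rotation"])@p;c=np.array(d["xyz"])
    return c+w*(z-c[2])/w[2]
def proj(d,P):
    q=np.array(d["rotation"]).T@(np.array(P)-d["xyz"]);K=d["mtx"]
    return np.array([K[0,2]+K[0,0]*q[0]/-q[2],K[1,2]+K[1,1]*-q[1]/-q[2]])
def R(a):  # tool down, jaw axis at world angle a (rad)
    c,s=np.cos(a),np.sin(a); return np.array([[c,s,0],[s,-c,0],[0,0,-1.]])
def st(): 
    s=r.sense(); print(round(s["clock"],2),np.round(s["position"],4),"F",np.round(s["contact_force"],1),"M",np.round(s["moment"],2),"w",round(s["width"]*88,1),"q6",round(s["qpos"][5],0)); return s
E
python3 - <<'E'
from h import *
d=r.get_image("top");im=d["color"][:,:,::-1]
a=cv2.resize(im[190:315,145:255],None,fx=4,fy=4,interpolation=cv2.INTER_CUBIC)[:500]
b=cv2.resize(im[200:280,300:400],None,fx=3.5,fy=3.5,interpolation=cv2.INTER_CUBIC)
o=np.zeros((500,800,3),np.uint8);o[:,:440]=a;o[:280,445:795]=b
cv2.imwrite("pics/z1.png",o)
for u,v,z in[(203,240,.118),(203,240,.124),(321,238,.105),(355,234,.125),(382,232,.105)]:print(u,v,ray(d,u,v,z).round(4))
E
```

```text
203 240 [0.4998 0.1497 0.118 ]
203 240 [0.4992 0.1488 0.124 ]
321 238 [ 0.5138 -0.1643  0.105 ]
355 234 [ 0.5246 -0.2525  0.125 ]
382 232 [ 0.534  -0.3299  0.105 ]
```

View pics/z1.png

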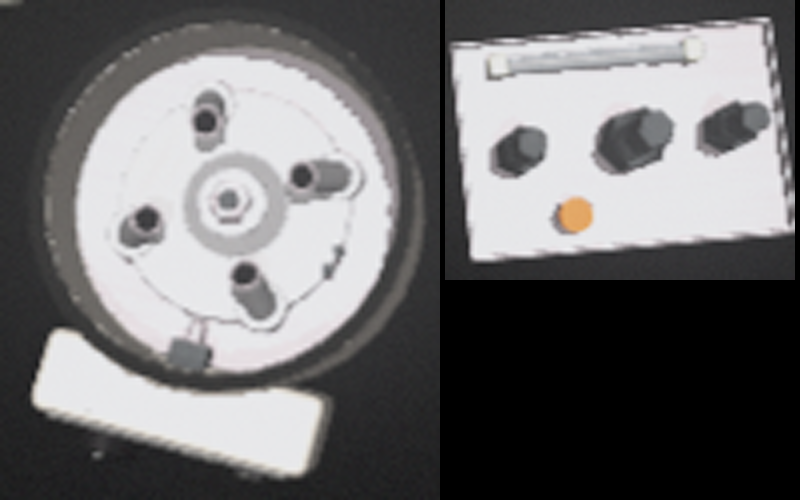

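The zoom shows the nut stud at about (202,240) and the lock ball at about (194,271). The notch pins are at about (228,255.5). The shield mouths are at (196,220), (220.5,234), (181.5,244.5) and (206,258). Next I'll compute the positions.

Run:
```python
from h import *
d=r.get_image("top")
f=lambda x,y:(x/4+145-.375,y/4+190-.375)
g=lambda x,y:((x-445)/3.5+300-.36,y/3.5+200-.36)
c=ray(d,*f(228,200),.124);print("stud",c)
S=[ray(d,*f(*p),.136) for p in[(205,121),(302,176),(146,218),(245,273)]]
m=np.mean(S,0);print("shield mean",m)
for s in S:print(s.round(4),np.hypot(*(s-m)[:2]).round(4),np.degrees(np.arctan2(*(s-m)[1::-1])).round(1))
for n,p,z in[("ball",(200,325),.0935),("notch",(333,262),.0985)]:
    q=ray(d,*f(*p),z);print(n,q.round(4),np.hypot(*(q-m)[:2]).round(4),np.degrees(np.arctan2(*(q-m)[1::-1])).round(1))
# console front edge direction (top z=.095)
a=ray(d,*f(35,405),.095);b=ray(d,*f(298,475),.095);print("edge",a,b,np.degrees(np.arctan2(*(a-b)[1::-1]))-90)
for p,z in[((532,142),.108),((655,129),.128),((755,118),.108)]:print("key",ray(d,*g(*p),z).round(4))
```

```text
stud [0.50012961 0.15248632 0.124     ]
shield mean [0.50113989 0.15307434 0.136     ]
[0.5505 0.1683 0.136 ] 0.0516 17.1
[0.5159 0.1035 0.136 ] 0.0518 -73.5
[0.4861 0.2031 0.136 ] 0.0522 106.7
[0.4521 0.1375 0.136 ] 0.0515 -162.4
ball [0.4191 0.1714 0.0935] 0.0841 167.4
notch [0.4626 0.0843 0.0985] 0.0788 -119.3
edge [0.36454977 0.27659942 0.095     ] [0.32282284 0.10204412 0.095     ] -13.444098506834791
key [ 0.5078 -0.1734  0.108 ]
key [ 0.5179 -0.2642  0.128 ]
key [ 0.5304 -0.346   0.108 ]
```

The geometry agrees: shield radius 51.8 mm against 52, ball at 84 against 85, notch at 78.8 against 78. The centrifuge yaw is about -13° and the rotor angle about 75° (1.31 rad). I'll turn the rotor by the shield at 17°.

Run:
```python
from h import *
C=np.array([.5007,.1528]);rad=np.radians
def P(phi,z,rr=.0575): return [C[0]+rr*np.cos(phi),C[1]+rr*np.sin(phi),z]
a0=rad(17.2)
r.set_gripper(.6,30)
r.move_ptp(P(a0,.20),R(a0+np.pi/2)); st()
r.movel(P(a0,.102),vel=.1); st()
r.set_gripper(0.0,30); s=st()
if 18<s["width"]*88<27:
    for a in np.linspace(17.2,-58,11)[1:]:
        a=rad(a); r.movel(P(a,.102),R(a+np.pi/2),vel=.06); st()
    r.set_gripper(.6); st()
    r.movel(P(a,.26),vel=.15)
    r.move_ptp([C[0]-.0,C[1],.26],R(rad(-13))); st()
    d=r.get_image("wrist"); cv2.imwrite("pics/w1.png",d["color"][:,:,::-1])
    print(proj(d,[*C,.124]))
```

```text
2.73 [0.5553 0.1705 0.2001] F [-0.2  0.  -0.3] M [ 0.06 -0.04  0.02] w 52.7 q6 -102.0
3.87 [0.5559 0.1698 0.1026] F [-0.4 -0.3 -0. ] M [ 0.08  0.01 -0.  ] w 52.8 q6 -102.0
4.45 [0.5557 0.1698 0.1021] F [ 0.2 -0.2  0. ] M [ 0.07  0.07 -0.04] w 21.1 q6 -102.0
4.73 [0.5574 0.1624 0.1021] F [-0.2  0.7  2.1] M [ 0.01  0.1  -0.03] w 21.1 q6 -95.0
5.02 [0.5581 0.1551 0.1021] F [-1.1 -1.   2.3] M [-0.08  0.17  0.02] w 21.0 q6 -89.0
5.3 [0.5579 0.1476 0.1021] F [-1.1 -1.1  3. ] M [-0.13  0.14  0.02] w 21.6 q6 -82.0
5.58 [0.5568 0.1402 0.1021] F [-1.4 -2.4  2.6] M [-0.22  0.21  0.03] w 21.1 q6 -75.0
5.87 [0.5547 0.133  0.1021] F [-1.3 -1.5  3.5] M [-0.33  0.27  0.09] w 21.2 q6 -68.0
6.15 [0.5516 0.1261 0.1021] F [-1.7 -2.3  4.2] M [-0.39  0.19  0.14] w 20.5 q6 -61.0
6.43 [0.5477 0.1196 0.1021] F [-0.8 -3.   3.8] M [-0.49  0.2   0.11] w 21.2 q6 -55.0
6.72 [0.543  0.1136 0.1021] F [-1.1 -4.8  4.7] M [-0.66  0.19  0.19] w 21.0 q6 -48.0
7.0 [0.5376 0.1084 0.1021] F [-0.9 -5.2  3.9] M [-0.79  0.11  0.2 ] w 21.2 q6 -41.0
7.28 [0.5308 0.1036 0.1021] F [-3.6 -8.1  7.3] M [-1.29  0.66 -0.11] w 21.0 q6 -34.0
7.91 [0.5312 0.1041 0.102 ] F [-0.9 -0.9  0. ] M [-0.08  0.03 -0.04] w 52.8 q6 -33.0
9.96 [0.5007 0.1527 0.2596] F [ 0.1  0.  -0.4] M [-0.07  0.08 -0.02] w 52.7 q6 17.0
[271.61742423 195.62343572]
```

View pics/w1.png

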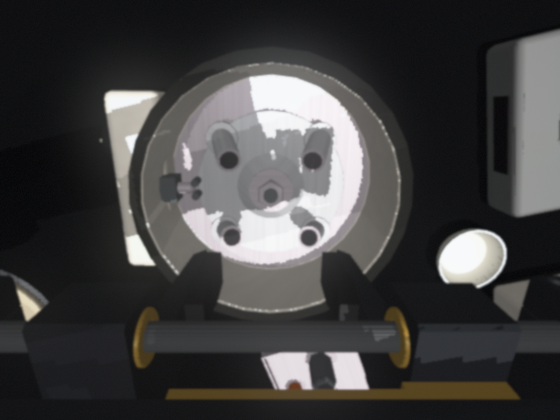

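The picture shows the two pins at about (196,181) and (196,194) on either side of the ball, so the rotor looks locked. The stud is at about (270,196), and I predicted (271.6,195.6). One enlargement will give me the yaw and centre.

Run:
```python
from h import *
im=cv2.imread("pics/w1.png")
cv2.imwrite("pics/w1z.png",cv2.resize(im[145:250,155:335],None,fx=4.4,fy=4.4,interpolation=cv2.INTER_CUBIC))
```

```text
(no output)
```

View pics/w1z.png

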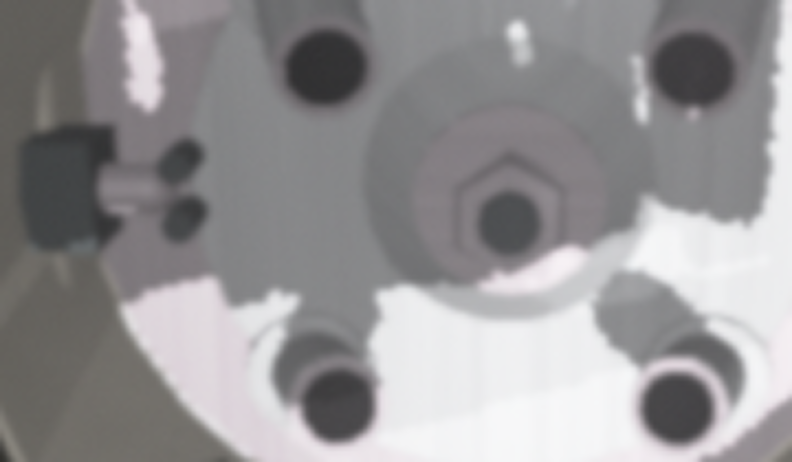

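The rotor is locked: the plunger (y≈189) sits midway between the pins (159 and 219). The mouths are at (325,67), (693,70), (338,404) and (677,408), and the stud is at (510,222). Next I'll compute the centre and go above the first key.

Run:
```python
from h import *
d=r.get_image("wrist")
f=lambda x,y:(x/4.4+155-.4,y/4.4+145-.4)
S=np.array([ray(d,*f(*p),.136) for p in[(325,67),(693,70),(338,404),(677,408)]]);m=S.mean(0)
print("mean",m.round(4),"stud",ray(d,*f(510,222),.124).round(4))
v=S-m; print(np.hypot(v[:,0],v[:,1]).round(4),np.degrees(np.arctan2(v[:,1],v[:,0])).round(1))
for p in[(182,159),(184,219)]:
    q=ray(d,*f(*p),.101)-m; print(q.round(4),np.hypot(*q[:2]),np.degrees(np.arctan2(q[1],q[0])))
r.move_ptp([.5078,-.1734,.26],R(np.radians(-13)));st()
d=r.get_image("wrist"); cv2.imwrite("pics/k1.png",d["color"][:,:,::-1])
for P in([.5078,-.1734,.108],[.5179,-.2642,.128],[.5304,-.346,.108]):print(proj(d,P))
```

```text
mean [0.4993 0.1522 0.136 ] stud [0.4999 0.1535 0.124 ]
[0.0522 0.0521 0.0519 0.0523] [ 121.7   31.6 -148.5  -58.4]
[-0.0715  0.0266 -0.035 ] 0.07628446870969155 159.61155203279017
[-0.0754  0.0127 -0.035 ] 0.07641639654291996 170.46082312697803
11.3 [ 0.508  -0.1725  0.2601] F [ 0.1  0.8 -0.4] M [-0.06  0.08  0.01] w 52.6 q6 -18.0
[271.59699664 192.18468805]
[300.74683069 277.80105814]
[323.1865127  326.22119297]
```

View pics/k1.png

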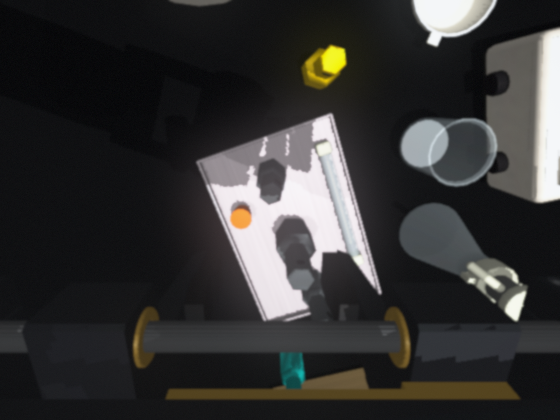

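The wrist view shows key A near (271,180) and the large key near (298,255). The yellow decoy is at (325,65). The keys are dark, so I'll enlarge and brighten key A for its yaw.

Run:
```python
from h import *
im=cv2.imread("pics/k1.png")[150:215,236:306].astype(float)
im=255*np.clip(im/130,0,1)**.7
cv2.imwrite("pics/k1z.png",cv2.resize(im.astype(np.uint8),None,fx=8,fy=8,interpolation=cv2.INTER_CUBIC))
```

```text
(no output)
```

View pics/k1z.png

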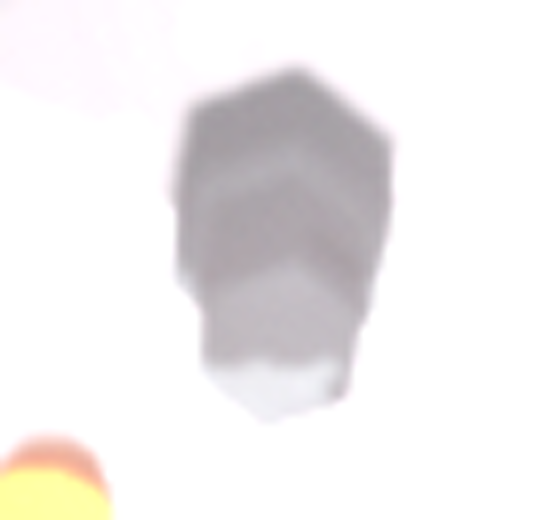

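The top hexagon is centred at about (270.6,192.5), which matches the prediction. Its flats are turned about 9° clockwise from the camera's x axis, so roughly -22° in the world. I'll grip it there and try it on the nut.

```bash
cat >> h.py <<'E'
C=np.array([.4995,.1528]); YAW=np.radians(-13.4); GZ=.073   # TCP height above key mouth
def grab(x,y,a):
    r.movel([x,y,.22],R(a),vel=.25); r.movel([x,y,.003+GZ],vel=.12)
    r.set_gripper(0.,50); s=st(); r.movel([x,y,.27],vel=.2); return s
def down(x,y,z0,z1,step=.002,fmax=12):
    """descend until touch; returns mouth height reached and force"""
    f0=r.sense()["contact_force"][2]; z=z0
    while z>z1+1e-6:
        z=max(z-step,z1); r.movel([x,y,z],vel=.04); f=r.sense()["contact_force"][2]-f0
        if f>fmax: break
    s=r.sense(); return s["position"][2]-GZ,f
E
python3 - <<'E'
from h import *
s=grab(.508,-.1735,np.radians(-22)); st()
if s["width"]*88>19:
    r.move_ptp([*C,.27],R(YAW)); r.movel([*C,.205],vel=.12); st()
    print(down(*C,.205,.175)); st()
    d=r.get_image("wrist"); cv2.imwrite("pics/n1.png",d["color"][:,:,::-1])
E
```

```text
13.58 [ 0.508  -0.1735  0.076 ] F [-0.3 -0.2  0.8] M [-0.09  0.17  0.02] w 21.0 q6 -10.0
14.7 [ 0.5076 -0.1733  0.2688] F [ 0.2 -0.1 -3.7] M [-0.07  0.11  0.03] w 21.2 q6 -10.0
16.63 [0.5    0.1525 0.2057] F [-1.1  0.3 -3.1] M [-0.07  0.01  0.04] w 21.4 q6 17.0
(np.float64(0.10205542320799184), np.float64(0.8882349309959761))
20.38 [0.4996 0.1528 0.1751] F [ 0.4  0.3 -2.2] M [ 0.14 -0.18 -0.01] w 21.3 q6 17.0
```

It went down to a mouth height of 0.102 without resistance, so this key seems to fit. I'll look, then press it lightly onto the washer.

Run:
```python
from h import *
print(down(*C,.175,.170,step=.001,fmax=6)); s=st(); p=s["position"]
# lateral play check: force must rise within ~1-2 mm if the nut is in the bore
for dx,dy in((.0015,0),(-.0015,0),(0,.0015),(0,-.0015),(0,0)):
    r.movel([C[0]+dx,C[1]+dy,p[2]],vel=.02); st()
d=r.get_image("side");e=r.get_image("wrist");im=cv2.resize(d["color"][140:250,170:320],None,fx=3,fy=3,interpolation=cv2.INTER_CUBIC)
w=cv2.resize(e["color"][130:270,170:370],None,fx=1.7,fy=1.7);o=np.zeros((330,800,3),np.uint8);o[:,:450]=im;o[:w.shape[0],455:455+w.shape[1]]=w
cv2.imwrite("pics/n2.png",o[:,:,::-1])
```

```text
(np.float64(0.10196346045480119), np.float64(8.20013419201115))
20.68 [0.4997 0.1529 0.175 ] F [-1.3  1.9  5.7] M [0.16 0.28 0.02] w 21.7 q6 17.0
20.93 [0.501  0.1528 0.175 ] F [-0.5  0.6  1.3] M [0.05 0.12 0.05] w 21.6 q6 17.0
21.23 [0.4989 0.1528 0.1751] F [ 5.6  0.6 -2.8] M [ 0.1  -1.01 -0.01] w 21.5 q6 17.0
21.49 [0.4995 0.154  0.175 ] F [ 2.6 -3.1  0.9] M [-0.6  -0.34 -0.  ] w 21.3 q6 18.0
21.79 [0.4994 0.1519 0.1752] F [0.9 4.3 3. ] M [ 0.97 -0.08  0.01] w 20.9 q6 17.0
22.04 [0.4995 0.1528 0.175 ] F [0.7 1.8 1.8] M [ 0.36 -0.16 -0.02] w 21.2 q6 17.0
```

View pics/n2.png

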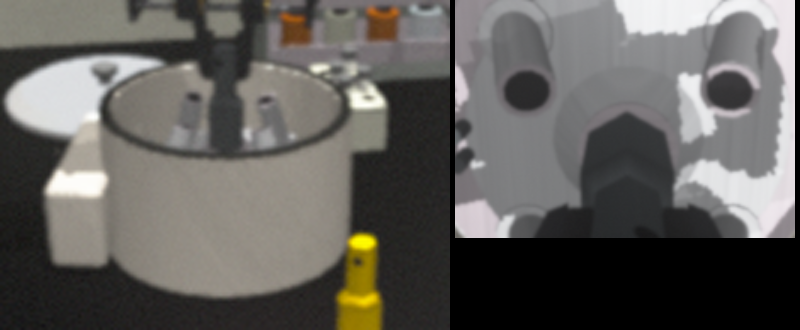

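The crops show the barrel down over the nut, resting on the washer. The two shield mouths are level in the tool frame, so the rotor is still at the locked yaw, and the pins are still at the left edge. A vertical force appears at exactly 0.102 (washer height), and the nut holds the key sideways. I'll press it down lightly and do a last check of the scene.

Run:
```python
from h import *
r.movel([*C,.1745],vel=.02); r.wait(.3); s=st(); print("mouth",s["position"][2]-GZ)
d=r.get_image("side")["color"][:,:,::-1];e=r.get_image("wrist")["color"][:,:,::-1]
o=np.zeros((420,800,3),np.uint8);o[:,:400]=d[:,150:550];o[:,400:]=cv2.resize(e[100:300,120:310],(400,420))
cv2.imwrite("pics/fin.png",o)
```

```text
22.69 [0.4995 0.1528 0.175 ] F [-0.3  1.7  7.2] M [0.32 0.09 0.05] w 21.5 q6 17.0
mouth 0.10197429631260456
```

View pics/fin.png

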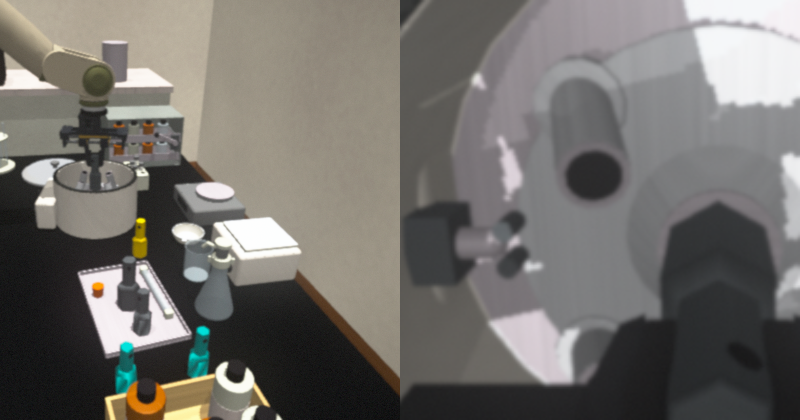

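The plunger sits between the two pins at about (512,242), so the rotor is locked. The key is on the nut, the other two stand on the tray, and everything else is where it was.

```bash
python3 -c "
from h import *
r.sign_off(); st()"
```

```text
the job is handed in; nothing more can be done
the job is handed in; nothing more can be done
```

The rotor is locked, and the key that fits is fully down on the nut and still held in the gripper. I handed the job in at about 23 s of the 67 s allowed.

- **Lock:** I turned the rotor about 75° clockwise by one tube shield. In the last wrist picture the lock's plunger sits between the two pins.
- **Key:** The first key I tried, the small-shank one nearest the centrifuge, fitted straight away. I did not need to try the other.
- **Seating:** The key's mouth reached 0.1020 m, which is washer height, and pressing further met 7–8 N there. Moving it 1.5 mm sideways showed the nut holding it in the -x, +y and -y directions. Towards +x there was little resistance, so the key is probably slightly off centre within its play.
- **Surroundings:** The last side picture shows the other two keys upright on the tray and the glassware where it was. I judged this by eye and did not measure it.

No check failed.

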